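# Clamp a pattern board upright for edge sanding

## Robot

A 6-joint arm with a two-finger parallel gripper is mounted at the origin on the work surface; the furniture and walls round the work are solid. World frame = base frame: x ahead of the robot, y to its left, z up, the work surface at z = 0. Lengths are in m, angles in rad, forces in N, time in s.
With the tool pointing down it reaches from about 0.35 to 0.8 m from the base axis. Payload 7.3 kg.
Tool frame: the origin (TCP) lies at the very end of the fingers, on their centre line; the grasp point (between the pads) lies 19 mm behind it; z points along the fingers, y is the line along which they close (so a half turn about z gives the same grasp; the last joint's range is limited). The gripper opens to 85 mm and grips with 20 to 120 N. Pads are 22 mm wide; open, the fingers measure 114 mm over their backs; the gripper's body (76 mm by 85 mm) begins 54 mm behind the grasp point. The pads swing forward as they close: fully open they stand 13 mm farther back than shut.
Start: joints at [-1.251, 0.342, 1.524, -0, 1.275, -0.146], TCP at [0.236, -0.469, 0.231] pointing down, gripper open.
Joint ranges: [-2.53, 2.53], [-0.77, 2.02], [0.04, 2.7], [-1, 4.14], [0.28, 2.66], [-3.11, 3.11]. Speed limits (rad/s): [2.57, 2.57, 3.14, 3.14, 3.14, 3.14].

## Interface

Orientations are given as a unit quaternion [w, x, y, z].
In Python, from workcell import sense, read_camera, hand_in gives the robot as it stands.
- The arm moves only by the shell command python3 -m creep 'ROWS' [FORCE]. ROWS is JSON, a list that holds one entry, the list of rows, each a list of 7 numbers: the shift along the tool's x, y, z normalised to -1 to 1, where 1 is 0.6 m, then the turn, a rotation vector about the tool's x, y, z normalised to -1 to 1, where 1 is pi/4 rad, then the opening, from 0 (shut) to 1 (fully open). In form: [[[dx, dy, dz, wx, wy, wz, hand], ...]]. A call has 1 to 8 rows; each row is the pose to reach, as a shift and turn from the pose commanded when the call began, along the tool's axes at that moment; what a row does not reach only later rows make up. A row lasts 1/8 s, in which the tool goes at most 62.5 mm and 10.7 degrees, less where a joint would pass 70% of its speed; a pose out of reach is approached as far as the arm can. A call with a number of a shift or a turn outside -1 to 1 is refused whole. A call with a gripper value outside its range is refused whole. The fingers move at their own pace and stop on an object; FORCE is the grip in N (left out, the last holds). Time passes only in rows, so rows that repeat a pose let the fingers close. It gives the time, the measured TCP pose, the force, the opening and the grip force at its end, in the units of the state.
- sense(): the state, without advancing time (a new reading comes with each control period).
- read_camera(name): name is "scene" or "top"; returns a dict with "pixels" (480x640x3 uint8, red, green, blue), "z_map" (480x640 float32, m along the optical axis (not along the pixel's ray), 0 where there is no reading), "fovy" (degrees; the focal length in pixels is half the picture's height over the tangent of half this angle, whatever the lens; pixels are square), "cx", "cy" (the principal point, pixels), "extrinsics" (4x4, takes a point from camera to world coordinates). Camera axes: x right, y down, z forward; pixel columns grow to the right and rows downward; lengths in m; the calibration is good to about 2 mm. A picture is of the moment at which its call begins.
- hand_in(): hands the job in; it is judged then, once.
The state is a dict: "time_s": time; "q": joint angles; "joint_vel": joint speeds; "joint_torque": joint torques, N m; "tcp_pos": TCP position; "orientation": TCP orientation; "contact_force": force on the tool from outside, world axes, zero at the start; "ft_torque": the same for the moment, N m; "gripper_width": finger opening in m; "finger_force": force on a finger pad.
Only numpy, scipy, OpenCV 4.12 (cv2) and the standard library are available. Lean on these libraries where they do the work, as an engineer would, in place of code of your own. Each camera call takes 0.05 s, during which the arm holds its last target. There are 200 camera calls.

## Task

Get the plywood pattern board ready for sanding its edge: take it from the sloping rest and stand it upright, red-striped edge down, in the open slot of the wooden holder, sitting flat on the slot's floor and about centred along the jaws. Close the sliding jaw (it has a red knob) until the board is held snugly and square between the two cork faces, let go, and leave the other things on the bench where they are.

Things in the scene. Friction and masses are not known exactly. Their poses are not given: they have to be found in the camera images.
- board: plywood pattern board, 10 mm thick (x), 80 mm wide (y), 120 mm tall (z), 0.12 kg; red stripe along its lower edge, brass-rimmed black dot near its top. Origin: centre of its lower edge face; z runs up the board. At first it leans in the rest, 0.35 rad from vertical, top towards the rest's -x, its lower 50 mm against a back plate, its upper 70 mm clear on both faces
- rest: dark wooden sloping rest, fixed to the bench, 110 x 100 mm, 74 mm tall. Origin: centre of its underside. The board leans on its back plate with the top towards the rest's -x
- holder: light wooden holder, fixed. Origin in its underside; z up, x from the red knob to the fixed cheek, y along the slot. Base x -102 to +92 mm, 100 mm wide, 18 mm thick; its top is the slot's floor. Fixed cheek's cork face at x = +50 mm, 88 mm wide, top 58 mm above the bench; the sliding jaw faces it, as wide and as high. The slot between is open at top and ends
- slot (a point): point on the slot's floor, 18 mm above the bench, midway along the slot, 5 mm in front of the fixed cheek's face: the centre of the board's lower edge comes here when it is clamped. Axes as the holder's
- jaw (a joint): gap between the cork face of the sliding jaw and that of the fixed cheek, m: 0 shut empty, 0.010 shut on the board, up to 0.028 open. The jaw slides along the holder's x and moves to +x to close; sliding takes about 3 N and it stays where left
- knob (a point): grip point of the sliding jaw's upright red knob, 24 mm in diameter, 105 mm behind the jaw's cork face (to the holder's -x). The knob stands from 30 to 76 mm above the bench; this point is at 48 mm, on its axis
- glue_tin: tin of contact cement, 76 mm across, 105 mm tall, origin at the centre of its underside; leave alone
- beeswax: round yellow puck of beeswax, 55 mm across, 21 mm high, origin at its underside; leave alone
- cork_block: cork sanding block, 56 x 96 x 28 mm, origin at its underside; leave alone
- masking_tape: roll of masking tape lying flat, 106 mm across, 25 mm high, origin at its underside; leave alone
Things that resemble listed ones, but are neither listed nor needed, are in the scene too. There is more than one size of the board; the job needs the larger.

How it is judged:
At the end, for the whole second after the job is handed in: The board stands in the slot, red edge on the floor (3 mm), upright and square to the jaws (0.06 rad each), its lower edge within 3 mm of the clamped place across the slot and centred along it within 15 mm; the jaw gap is below 12 mm; the board is at rest (z of board in the frame of holder between 0.015 and 0.021 m and x of board in the frame of holder between 0.042 and 0.048 m and y of board in the frame of holder between -0.015 and 0.015 m and angle between board's own z axis and vertical below 0.06 rad and angle between the x axis of board and the x axis of holder, either way round below 0.06 rad and value of joint jaw below 0.012 m and linear speed of board below 0.01 m/s); the robot touches nothing.
It fails at once if the glue tin is moved more than 30 mm or tipped over (distance of glue_tin from where it was at the start of the episode above 0.03 m or angle between glue_tin's own z axis and vertical above 0.5 rad).
It fails at once if the beeswax puck is moved more than 30 mm or tipped over (distance of beeswax from where it was at the start of the episode above 0.03 m or angle between beeswax's own z axis and vertical above 0.5 rad).
It fails at once if the cork block is moved more than 30 mm or tipped over (distance of cork_block from where it was at the start of the episode above 0.03 m or angle between cork_block's own z axis and vertical above 0.5 rad).
It fails at once if the tape roll is moved more than 30 mm or tipped over (distance of masking_tape from where it was at the start of the episode above 0.03 m or angle between masking_tape's own z axis and vertical above 0.5 rad).
It also fails if it takes over 40 s, if anything falls off the work surface, if the arm or the gripper's body presses on something with over 40 N, if the wrist force passes 120 N, or if a joint passes its speed limit or range.

## Working session

There is one attempt and no reset: what is moved stays moved. The work goes in short steps, Python scripts to look and compute and a shell command to move; the robot and the scene stay as the last step left them, time stands still between calls to the robot, and variables do not carry over. Pictures are saved under pics/ and viewed, at most 10 in all, crops included, and the job is handed in when it is done.

```bash
mkdir -p pics
cat > h.py <<'E'
import numpy as np, cv2
from workcell import sense, read_camera, hand_in
def cloud(n):
    c=read_camera(n); h,w=c["z_map"].shape
    f=h/2/np.tan(np.radians(c["fovy"])/2)
    v,u=np.mgrid[:h,:w]; z=c["z_map"]
    P=np.stack([(u-c["cx"])/f*z,(v-c["cy"])/f*z,z],-1)
    E=np.array(c["extrinsics"]); W=P@E[:3,:3].T+E[:3,3]; W[z==0]=np.nan
    return c["pixels"],W,c
E
python3 - <<'E'
from h import *
for n in("top","scene"):
    p,W,c=cloud(n); cv2.imwrite(f"pics/{n}0.png",p[...,::-1]); np.savez(f"{n}0.npz",p=p,W=W)
    print(n,c["fovy"],c["extrinsics"])
print(sense())
E
```

```text
top 44.653151050502075 [[-0.01514173 -0.99600899  0.08795923  0.39313747]
 [-0.99986255  0.01567687  0.00539632 -0.00852432]
 [-0.00675371 -0.08786543 -0.99610946  1.47369602]
 [ 0.          0.          0.          1.        ]]
scene 45.6782159863553 [[-0.63203092 -0.4899682   0.60038994 -0.44260927]
 [-0.77483287  0.4126245  -0.47893115  0.75046014]
 [-0.01307457 -0.76790115 -0.64043491  1.05138265]
 [ 0.          0.          0.          1.        ]]
{'time_s': 0.1, 'q': array([-1.25103320e+00,  3.42656711e-01,  1.52491746e+00, -4.01419937e-05,
        1.27539465e+00, -1.46011725e-01]), 'joint_vel': array([ 0.00083325, -0.00357909, -0.00103604, -0.00103826,  0.00013209,
        0.00073045]), 'joint_torque': array([ 1.51572847e-03, -4.34444833e+01, -2.46493274e+01, -2.18068731e-04,
        4.64163430e-03, -2.58654188e-05]), 'tcp_pos': array([ 0.23567611, -0.468731  ,  0.23069496]), 'orientation': array([-6.83823854e-04,  9.73002487e-01,  2.30793603e-01, -7.88278637e-05]), 'contact_force': array([-0.36277695, -0.07984608,  0.04565725]), 'ft_torque': array([0.03081049, 0.02797639, 0.00801213]), 'finger_force': 0.0, 'gripper_width': 0.08536976644987147}
```

View pics/top0.png

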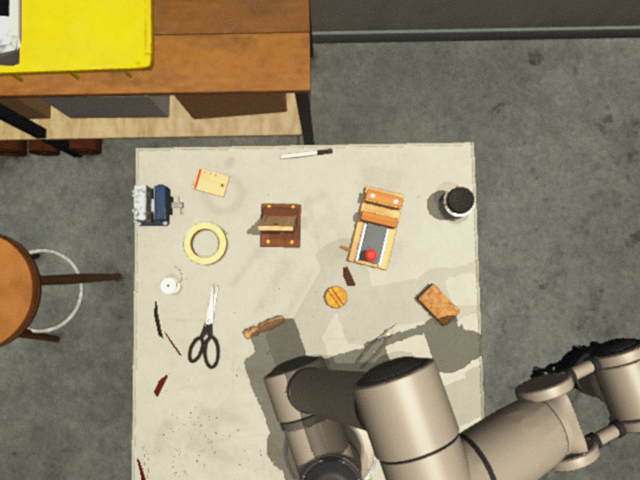

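View pics/scene0.png

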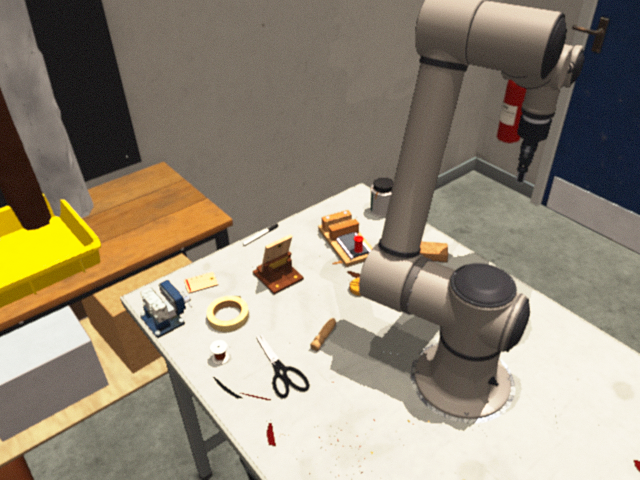

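Top view: the rest with its board is at about (280,225), the holder at (377,228) with its red knob at (370,255), and the smaller decoy board lies flat at (211,182). The scene view shows the board leaning in the rest at (278,250). Next I'll zoom in and measure.

Run:
```python
from h import *
a=np.load("top0.npz");p,W=a["p"],a["W"]
b=np.load("scene0.npz");q,V=b["p"],b["W"]
c1=cv2.resize(p[175:280,250:415],None,fx=4.8,fy=4.8,interpolation=2)[:300+204]
c2=cv2.resize(q[195:300,240:405],None,fx=4.8,fy=4.8,interpolation=2)
cv2.imwrite("pics/c1.png",c1[...,::-1]);cv2.imwrite("pics/c2.png",c2[...,::-1])
np.set_printoptions(precision=3,suppress=True,linewidth=200)
for n,(P,I,r) in dict(rest_top=(W,p,(195,255,250,310)),hold_top=(W,p,(180,275,340,412)),rest_sc=(V,q,(225,295,245,310)),hold_sc=(V,q,(200,275,310,380))).items():
    S=P[r[0]:r[1],r[2]:r[3]].reshape(-1,3);C=I[r[0]:r[1],r[2]:r[3]].reshape(-1,3).astype(int)
    print(n)
    for lo in np.arange(.01,.16,.01):
        m=(S[:,2]>lo)&(S[:,2]<lo+.01)
        if m.sum()>3: print("%.2f"%lo,m.sum(),S[m].min(0),S[m].max(0),np.median(S[m],0))
    red=(C[:,0]>150)&(C[:,1]<60)&(C[:,2]<60)&(S[:,2]>.03)
    if red.sum(): print("red",red.sum(),S[red].min(0),S[red].max(0),S[red].mean(0))
```

```text
rest_top
0.01 620 [0.497 0.067 0.01 ] [0.608 0.169 0.02 ] [0.526 0.113 0.013]
0.02 112 [0.522 0.074 0.02 ] [0.596 0.159 0.03 ] [0.58  0.119 0.028]
0.03 182 [0.531 0.074 0.03 ] [0.595 0.158 0.04 ] [0.585 0.115 0.033]
0.04 44 [0.533 0.076 0.04 ] [0.588 0.156 0.049] [0.571 0.112 0.044]
0.05 50 [0.531 0.075 0.051] [0.569 0.153 0.06 ] [0.566 0.103 0.055]
0.06 47 [0.533 0.075 0.06 ] [0.566 0.155 0.07 ] [0.562 0.108 0.066]
0.07 35 [0.544 0.076 0.07 ] [0.562 0.156 0.08 ] [0.559 0.112 0.075]
0.08 35 [0.552 0.078 0.08 ] [0.561 0.157 0.089] [0.555 0.126 0.086]
0.09 39 [0.547 0.078 0.09 ] [0.555 0.154 0.1  ] [0.552 0.111 0.095]
0.10 31 [0.545 0.079 0.1  ] [0.552 0.155 0.109] [0.548 0.119 0.106]
0.11 45 [0.535 0.078 0.11 ] [0.548 0.156 0.12 ] [0.545 0.114 0.115]
0.12 38 [0.536 0.078 0.121] [0.545 0.157 0.129] [0.541 0.118 0.125]
0.13 103 [0.526 0.08  0.13 ] [0.541 0.158 0.14 ] [0.533 0.114 0.137]
0.14 75 [0.527 0.082 0.14 ] [0.538 0.155 0.147] [0.533 0.123 0.142]
hold_top
0.01 938 [ 0.436 -0.199  0.01 ] [ 0.647 -0.051  0.02 ] [ 0.532 -0.126  0.017]
0.02 888 [ 0.439 -0.192  0.02 ] [ 0.645 -0.056  
[... 1462 characters left out ...]
137]
0.14 41 [0.522 0.085 0.14 ] [0.536 0.159 0.146] [0.53  0.127 0.141]
hold_sc
0.01 396 [ 0.438 -0.29   0.01 ] [ 0.644 -0.048  0.02 ] [ 0.507 -0.085  0.016]
0.02 415 [ 0.443 -0.29   0.02 ] [ 0.641 -0.052  0.03 ] [ 0.513 -0.098  0.027]
0.03 279 [ 0.446 -0.288  0.03 ] [ 0.631 -0.075  0.04 ] [ 0.538 -0.109  0.033]
0.04 212 [ 0.456 -0.292  0.04 ] [ 0.629 -0.08   0.05 ] [ 0.575 -0.127  0.045]
0.05 437 [ 0.456 -0.288  0.05 ] [ 0.632 -0.077  0.06 ] [ 0.577 -0.129  0.056]
0.06 74 [ 0.454 -0.285  0.06 ] [ 0.62  -0.088  0.07 ] [ 0.554 -0.117  0.062]
0.07 49 [ 0.456 -0.116  0.071] [ 0.48  -0.087  0.078] [ 0.467 -0.101  0.074]
red 39 [ 0.456 -0.113  0.068] [ 0.476 -0.09   0.078] [ 0.465 -0.1    0.074]
```

View pics/c1.png

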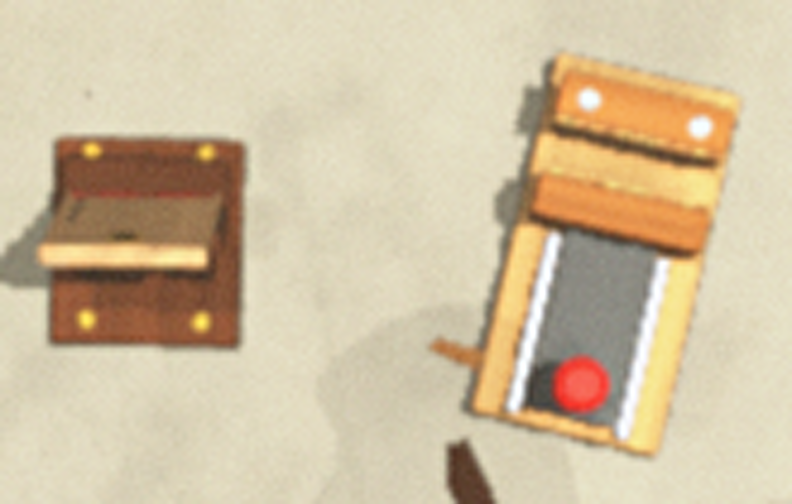

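View pics/c2.png

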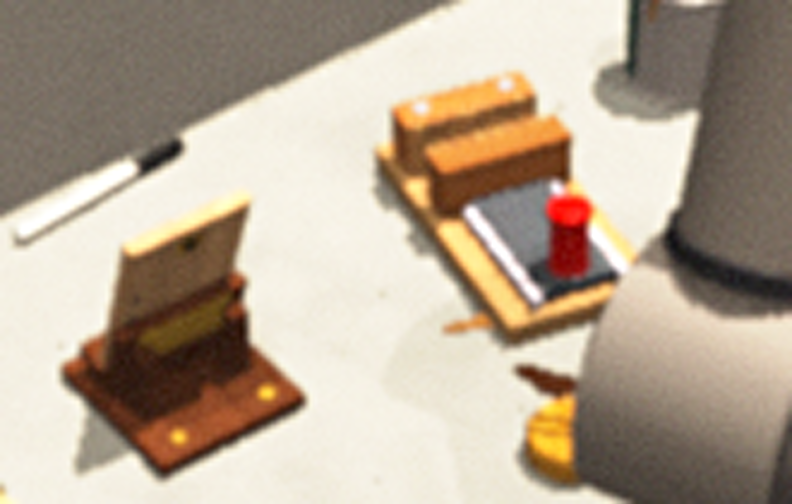

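The crops show the board's top edge facing the robot (in c1, x≈40-210, y≈255), with the brass dot side by side in both. The holder's slot lies between the cheek and the jaw at (625,165), and the knob is at (580,383). Now I'll fit the poses.

```bash
cat > fit.py <<'E'
from h import *
np.set_printoptions(precision=4,suppress=True,linewidth=200)
def run(tag):
  for n in("top","scene"):
    a=np.load(f"{n}{tag}.npz");P=a["W"].reshape(-1,3)
    def box(x0,x1,y0,y1,z0,z1):
        return P[(P[:,0]>x0)&(P[:,0]<x1)&(P[:,1]>y0)&(P[:,1]<y1)&(P[:,2]>z0)&(P[:,2]<z1)]
    print(n)
    B=box(.5,.6,.06,.18,.085,.134)
    c=B.mean(0);u,s,vt=np.linalg.svd(B-c);nn=vt[2]*np.sign(vt[2][0]);print(" board n",nn,"yaw",np.arctan2(nn[1],nn[0]),"tilt",np.arcsin(nn[2]),"c",c,"rms",s[2]/len(B)**.5)
    T=box(.5,.6,.06,.18,.13,.16);e=cv2.minAreaRect(T[:,:2].astype(np.float32));print(" top edge",e,T[:,2].max())
    R=box(.48,.62,.05,.18,.006,.02);print(" rest rect",cv2.minAreaRect(R[:,:2].astype(np.float32)))
    H=box(.42,.66,-.21,-.04,.012,.07);r=cv2.minAreaRect(H[:,:2].astype(np.float32));print(" holder",r)
    L=np.array([.5*0+1,0])
    K=box(.44,.5,-.13,-.08,.069,.09);print(" knob top",K.mean(0),(K.min(0)+K.max(0))/2,len(K))
    C=box(.52,.65,-.20,-.06,.052,.066)
    yaw=np.radians(r[2]); yaw=(yaw+np.pi/4)%(np.pi/2)-np.pi/4
    d=np.array([np.cos(yaw),np.sin(yaw)]);o=K.mean(0)[:2]
    t=(C[:,:2]-o)@d; print(" yaw",yaw,np.histogram(t,bins=np.arange(.05,.2,.004)))
E
python3 -c "import fit;fit.run('0')"
```

```text
top
 board n [ 0.9357 -0.0457  0.3499] yaw -0.048794609547086504 tilt 0.3574518422791397 c [0.5468 0.1152 0.1103] rms 0.0011891908858251974
 top edge ((0.5340913534164429, 0.11865286529064178), (0.07880114763975143, 0.013800008222460747), 87.21235656738281) 0.14683019723301904
 rest rect ((0.5482943058013916, 0.1138126328587532), (0.12363577634096146, 0.1326122134923935), 87.7121810913086)
 holder ((0.5420008897781372, -0.12330196052789688), (0.1000814139842987, 0.19542251527309418), 75.22218322753906)
 knob top [ 0.4702 -0.1045  0.0742] [ 0.47  -0.104  0.076] 99
 yaw -0.25792155893588475 (array([ 0,  0,  0,  0,  0,  0,  0, 34, 55, 60, 58, 61, 54, 44,  0,  0,  0,  0,  0, 19, 53, 62, 60, 54, 61, 56, 24,  0,  0,  0,  0,  0,  0,  0,  0,  0,  0]), array([0.05 , 0.054, 0.058, 0.062, 0.066, 0.07 , 0.074, 0.078, 0.082, 0.086, 0.09 , 0.094, 0.098, 0.102, 0.106, 0.11 , 0.114, 0.118, 0.122, 0.126, 0.13 , 0.134, 0.138, 0.142, 0.146, 0.15 , 0.154,
       0.158, 0.162, 0.166, 0.17 , 0.174, 0.178, 0.182, 0.186, 0.19 , 0.194, 0.198]))
scene
 board n [ 0.9366 -0.059   0.3453] yaw -0.0628763765945714
[... 275 characters left out ...]
961076259613, 0.10457756370306015), 2.121450901031494)
 holder ((0.5354169607162476, -0.11947239935398102), (0.10280249267816544, 0.1984470933675766), 74.86468505859375)
 knob top [ 0.4662 -0.1004  0.074 ] [ 0.4673 -0.1015  0.0737] 53
 yaw -0.26416107905383157 (array([ 0,  0,  0,  0,  0,  0,  3, 17, 29, 30, 28, 31, 24, 19, 14,  3,  1,  0,  0, 16, 25, 27, 28, 28, 29, 21, 18,  5,  1,  0,  0,  0,  0,  0,  0,  0,  0]), array([0.05 , 0.054, 0.058, 0.062, 0.066, 0.07 , 0.074, 0.078, 0.082, 0.086, 0.09 , 0.094, 0.098, 0.102, 0.106, 0.11 , 0.114, 0.118, 0.122, 0.126, 0.13 , 0.134, 0.138, 0.142, 0.146, 0.15 , 0.154,
       0.158, 0.162, 0.166, 0.17 , 0.174, 0.178, 0.182, 0.186, 0.19 , 0.194, 0.198]))
```

```bash
cat > plan.py <<'E'
from h import *
from scipy.spatial.transform import Rotation as Ro
np.set_printoptions(precision=4,suppress=True,linewidth=200)
def frame(yaw,tilt=0):
    n=np.array([np.cos(tilt)*np.cos(yaw),np.cos(tilt)*np.sin(yaw),np.sin(tilt)])
    up=np.array([-np.sin(tilt)*np.cos(yaw),-np.sin(tilt)*np.sin(yaw),np.cos(tilt)])
    return np.column_stack([np.cross(n,-up),n,-up])
def cur():
    s=sense();q=s["orientation"];return np.array(s["tcp_pos"]),Ro.from_quat([q[1],q[2],q[3],q[0]]).as_matrix()
def row(p,R,base=None):
    p0,R0=base or cur()
    print("row",R0.T@(np.array(p)-p0)/.6,Ro.from_matrix(R0.T@R).as_rotvec()/(np.pi/4))
BR=frame(-.048,.35); UP=-BR[:,2]; T=np.array([.529,.119,.145])
E
python3 - <<'E'
from plan import *
m=frame(-.42)
row([.45,-.05,.26],m); b=(np.array([.45,-.05,.26]),m)
row(T-.046*UP+.09*UP,BR,b); print(T-.046*UP+.09*UP)
E
```

```text
row [ 0.6326 -0.4632 -0.0481] [-0.0016 -0.0008 -0.8722]
row [ 0.3017 -0.0181  0.1228] [-0.4405  0.0829 -0.4688]
[0.5139 0.1197 0.1863]
```

```bash
python3 -m creep '[[[0.633,-0.463,-0.048,0,0,-0.872,1],[0.633,-0.463,-0.048,0,0,-0.872,1],[0.633,-0.463,-0.048,0,0,-0.872,1],[0.633,-0.463,-0.048,0,0,-0.872,1],[0.633,-0.463,-0.048,0,0,-0.872,1],[0.633,-0.463,-0.048,0,0,-0.872,1],[0.633,-0.463,-0.048,0,0,-0.872,1],[0.633,-0.463,-0.048,0,0,-0.872,1]]]'
python3 - <<'E'
from plan import *
row(T-.046*UP+.09*UP,BR)
E
```

```text
time_s: 1.1
tcp_pos: [0.451, -0.0476, 0.2601]
orientation: [-0.0, 0.838, 0.545, 0.0]
contact_force: [0.6, -0.2, -0.4]
gripper_width: 0.0854
finger_force: 0.0
row [ 0.2974 -0.0172  0.123 ] [-0.4406  0.082  -0.4658]
```

```bash
python3 -m creep '[[[0.297,-0.017,0.05,-0.44,0.082,-0.466,1],[0.297,-0.017,0.05,-0.44,0.082,-0.466,1],[0.297,-0.017,0.08,-0.44,0.082,-0.466,1],[0.297,-0.017,0.123,-0.44,0.082,-0.466,1],[0.297,-0.017,0.123,-0.44,0.082,-0.466,1],[0.297,-0.017,0.123,-0.44,0.082,-0.466,1],[0.297,-0.017,0.123,-0.44,0.082,-0.466,1]]]'
python3 - <<'E'
from plan import *
row(T-.046*UP,BR)
p,W,c=cloud("scene"); cv2.imwrite("pics/s1.png",cv2.resize(p[150:330,200:440],None,fx=3,fy=3)[...,::-1])
E
```

```text
time_s: 1.98
tcp_pos: [0.5146, 0.1159, 0.1876]
orientation: [0.127, 0.714, 0.678, 0.121]
contact_force: [-0.7, -0.1, 0.6]
gripper_width: 0.0854
finger_force: 0.0
row [ 0.0065 -0.0024  0.1515] [ 0.0023  0.0016 -0.0046]
```

View pics/s1.png

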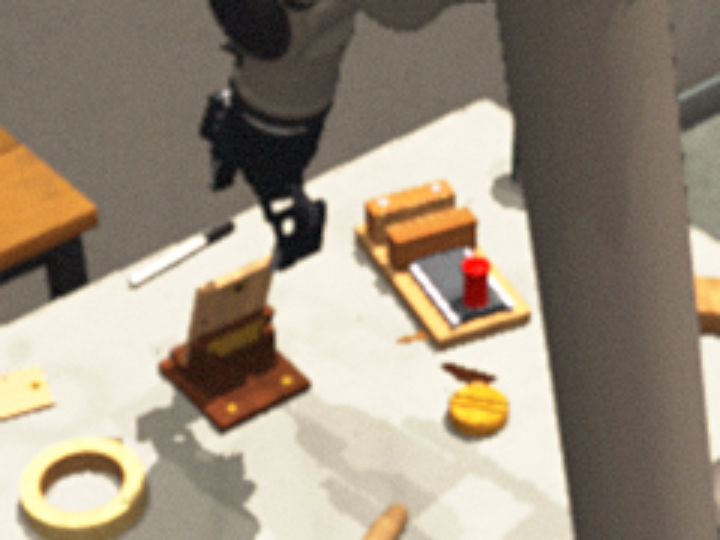

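The gripper is above the board in s1: fingers at (225,165) and (300,235) straddle the board's top edge at (235,275). I'll go down and grip.

```bash
python3 -m creep '[[[0.0065,-0.0024,0.075,0,0,-0.0046,1],[0.0065,-0.0024,0.11,0,0,-0.0046,1],[0.0065,-0.0024,0.151,0,0,-0.0046,1],[0.0065,-0.0024,0.151,0,0,-0.0046,0.6],[0.0065,-0.0024,0.151,0,0,-0.0046,0.3],[0.0065,-0.0024,0.151,0,0,-0.0046,0],[0.0065,-0.0024,0.151,0,0,-0.0046,0],[0.0065,-0.0024,0.151,0,0,-0.0046,0]]]' 40
python3 - <<'E'
from plan import *
p,R=cur();print(R.T@(p-(T-.046*UP)))
row(p+.09*UP+[-.0,0,0.0],R)
E
```

```text
time_s: 3.02
tcp_pos: [0.5447, 0.1191, 0.1019]
orientation: [0.127, 0.712, 0.68, 0.121]
contact_force: [0.5, -0.4, 4.3]
gripper_width: 0.0093
finger_force: 41.1
[ 0.0008 -0.0001 -0.0002]
row [-0.0001  0.0004 -0.15  ] [0. 0. 0.]
```

```bash
python3 -m creep '[[[0,0,-0.05,0,0,0,0],[0,0,-0.1,0,0,0,0],[0,0,-0.15,0,0,0,0],[0,0,-0.18,0,0,0,0],[0,0,-0.18,0,0,0,0]]]'
python3 - <<'E'
from plan import *
H=frame(-.26); d=H[:,1]
O=np.array([.5448,-.1231,0])
print(sense()["gripper_width"])
row(O+.041*d+[0,0,.19],H)
E
```

```text
time_s: 3.65
tcp_pos: [0.5067, 0.121, 0.2032]
orientation: [0.127, 0.712, 0.68, 0.12]
contact_force: [0.6, -0.3, -0.5]
gripper_width: 0.0097
finger_force: 40.6
0.00967393578682163
row [-0.4179  0.1323  0.0725] [ 0.4461 -0.0463  0.269 ]
```

```bash
python3 -m creep '[[[-0.1,0.03,-0.0,0.2,-0.01,0.07,0],[-0.2,0.06,0.02,0.4461,-0.0463,0.269,0],[-0.3,0.09,0.04,0.4461,-0.0463,0.269,0],[-0.418,0.132,0.0725,0.4461,-0.0463,0.269,0],[-0.418,0.132,0.0725,0.4461,-0.0463,0.269,0],[-0.418,0.132,0.0725,0.4461,-0.0463,0.269,0],[-0.418,0.132,0.0725,0.4461,-0.0463,0.269,0],[-0.418,0.132,0.0725,0.4461,-0.0463,0.269,0]]]'
python3 - <<'E'
from plan import *
H=frame(-.26); d=H[:,1]
O=np.array([.5448,-.1231,0]); row(O+.041*d+[0,0,.19],H)
for n in("top","scene"):
    p,W,c=cloud(n); np.savez(n+"1.npz",p=p,W=W)
    if n=="scene": cv2.imwrite("pics/s2.png",cv2.resize(p[130:310,260:440],None,fx=3.3,fy=3.3)[...,::-1])
E
```

```text
time_s: 4.65
tcp_pos: [0.5839, -0.1322, 0.1892]
orientation: [-0.0, 0.792, 0.61, -0.001]
contact_force: [0.3, -0.2, -0.4]
gripper_width: 0.0095
finger_force: 40.6
row [-0.0021  0.0014 -0.0013] [-0.0021  0.0008  0.0023]
```

View pics/s2.png

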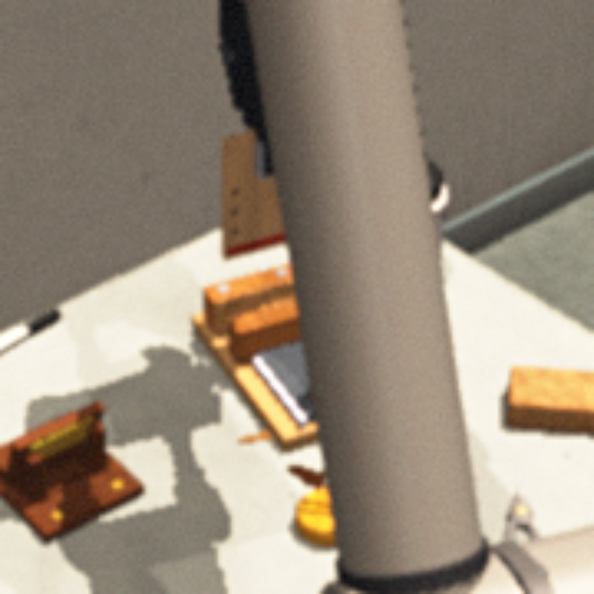

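s2 shows the board upright in the gripper with its red edge down at (255,245), above the holder; the arm hides part of the view. Now I'll measure board against holder within each camera.

Run:
```python
from plan import *
H=frame(-.26); d=H[:,1][:2]; e=np.array([-d[1],d[0]]); O=np.array([.5448,-.1231])
for n in("top","scene"):
  for k in "01":
    P=np.load(f"{n}{k}.npz")["W"].reshape(-1,3)
    t=(P[:,:2]-O)@d; s=(P[:,:2]-O)@e; z=P[:,2]
    m=(abs(t-.04)<.05)&(abs(s)<.07)
    if k=="1":
        b=m&(z>.10)&(z<.225)
        for lo in np.arange(.1,.225,.0125):
            j=b&(z>=lo)&(z<lo+.0125)
            if j.sum()>3: print(n,"z%.3f"%lo,j.sum(),"t",np.percentile(t[j],[2,50,98]),"s",np.percentile(s[j],[1,99]))
    for nm,tl,th in(("jaw",-.02,.036),("cheek",.04,.1)):
        j=m&(z>.054)&(z<.064)&(t>tl)&(t<th)
        if j.sum()>30: print(n,k,nm,j.sum(),"t",np.percentile(t[j],[2,98]),"s",np.percentile(s[j],[1,99]),"yaw",cv2.minAreaRect(P[j][:,:2].astype(np.float32))[1:])
```

```text
top 0 jaw 322 t [0.0034 0.0278] s [-0.0444  0.0431] yaw ((0.08932849764823914, 0.025554081425070763), 75.17655944824219)
top 0 cheek 346 t [0.052  0.0781] s [-0.044   0.0426] yaw ((0.08882641792297363, 0.027439400553703308), 75.09481048583984)
top z0.113 18 t [0.0353 0.0357 0.0363] s [-0.0372  0.0355]
top z0.125 15 t [0.035  0.0357 0.0365] s [-0.036   0.0387]
top z0.138 13 t [0.0354 0.0356 0.0363] s [-0.0373  0.0375]
top z0.150 10 t [0.0351 0.0356 0.036 ] s [-0.0379  0.0333]
top z0.162 15 t [0.0349 0.0356 0.0365] s [-0.0384  0.0386]
top z0.175 5 t [0.0347 0.0353 0.0358] s [0.0242 0.0395]
top z0.188 9 t [0.0352 0.0354 0.0361] s [-0.0322  0.0382]
top z0.200 7 t [0.0352 0.0357 0.036 ] s [0.0262 0.039 ]
top z0.212 7 t [0.0352 0.0355 0.0362] s [0.0292 0.0399]
top 1 jaw 206 t [0.003  0.0273] s [-0.0448  0.0368] yaw ((0.08276544511318207, 0.025446344166994095), 74.57648468017578)
scene 0 jaw 172 t [-0.0026  0.0261] s [-0.0426  0.0453] yaw ((0.09132882952690125, 0.03326406702399254), 77.60601043701172)
scene 0 cheek 169 t [0.0458 0.0763] s [-0.043   0.0446] yaw ((0.08935945481061935, 0.03381
[... 181 characters left out ...]
0.035  0.0403] s [-0.015   0.0425]
scene z0.138 64 t [0.0292 0.035  0.0396] s [-0.0117  0.0427]
scene z0.150 67 t [0.0287 0.035  0.0399] s [-0.0084  0.0417]
scene z0.162 60 t [0.0306 0.0348 0.0421] s [-0.0083  0.0411]
scene z0.175 57 t [0.0301 0.0344 0.0391] s [-0.0039  0.0416]
scene z0.188 53 t [0.0209 0.0335 0.0396] s [0.0002 0.0416]
scene z0.200 60 t [0.0199 0.0329 0.0392] s [0.004  0.0409]
scene z0.212 54 t [0.0181 0.0338 0.0386] s [0.0043 0.0415]
scene 1 jaw 123 t [-0.0018  0.0281] s [-0.0169  0.0465] yaw ((0.06430208683013916, 0.03311488404870033), 72.0159683227539)
scene 1 cheek 154 t [0.0484 0.0766] s [-0.0385  0.046 ] yaw ((0.087907575070858, 0.031095704063773155), 76.6155776977539)
```

```bash
python3 -m creep '[[[0,0.0035,0.05,-0.002,0,0.002,0],[0,0.0035,0.09,-0.002,0,0.002,0],[0,0.0035,0.12,-0.002,0,0.002,0],[0,0.0035,0.147,-0.002,0,0.002,0],[0,0.0035,0.147,-0.002,0,0.002,0]]]'
python3 -m creep '[[[0,0,0.006,0,0,0,0],[0,0,0.009,0,0,0,0],[0,0,0.012,0,0,0,0],[0,0,0.012,0,0,0,0]]]'
```

```text
time_s: 5.38
tcp_pos: [0.5853, -0.1339, 0.0995]
orientation: [-0.001, 0.793, 0.609, -0.001]
contact_force: [0.8, -0.4, -0.9]
gripper_width: 0.0096
finger_force: 40.4
time_s: 5.88
tcp_pos: [0.5873, -0.1345, 0.0973]
orientation: [0.002, 0.793, 0.609, 0.001]
contact_force: [-3.5, 3.4, 18.5]
gripper_width: 0.0094
finger_force: 43.4
```

Contact is at floor height (TCP 0.097, edge about 76–78 mm below). I'll ease off the load, check, then open.

```bash
python3 -m creep '[[[0,0,-0.005,0,0,0,0],[0,0,-0.005,0,0,0,0]]]'
python3 - <<'E'
from plan import *
H=frame(-.26); d=H[:,1][:2]; e=np.array([-d[1],d[0]]); O=np.array([.5448,-.1231])
for n in("top","scene"):
    p,W,c=cloud(n);P=W.reshape(-1,3)
    t=(P[:,:2]-O)@d; s=(P[:,:2]-O)@e; z=P[:,2]
    b=(abs(t-.04)<.013)&(abs(s)<.06)&(z>.065)&(z<.15)
    for lo in np.arange(.065,.15,.0125):
        j=b&(z>=lo)&(z<lo+.0125)
        if j.sum()>3: print(n,"z%.3f"%lo,j.sum(),"t",np.percentile(t[j],[2,50,98]),"s",np.percentile(s[j],[1,99]),z[j].max())
    if n=="scene": cv2.imwrite("pics/s3.png",cv2.resize(p[150:310,280:420],None,fx=3.6,fy=3.6)[...,::-1])
E
```

```text
time_s: 6.12
tcp_pos: [0.5865, -0.1346, 0.0973]
orientation: [0.001, 0.793, 0.609, 0.0]
contact_force: [-0.8, 1.6, 6.1]
gripper_width: 0.0099
finger_force: 41.7
top z0.065 5 t [0.0377 0.0384 0.0396] s [-0.036   0.0341] 0.07567754864152043
top z0.077 8 t [0.0379 0.0386 0.0394] s [0.0225 0.0374] 0.08854219525019813
top z0.090 7 t [0.038  0.0386 0.0394] s [-0.0349  0.0353] 0.10121090948958189
top z0.102 5 t [0.0386 0.039  0.0393] s [-0.0367  0.0362] 0.11395272225593533
top z0.128 10 t [0.0379 0.0401 0.0473] s [0.0326 0.038 ] 0.13982660860329177
scene z0.065 67 t [0.0319 0.0376 0.0437] s [-0.0131  0.0406] 0.07739772800424771
scene z0.077 56 t [0.0322 0.0376 0.0438] s [-0.01    0.0399] 0.08994809808671911
scene z0.090 54 t [0.0303 0.0368 0.0441] s [-0.0068  0.0414] 0.10235926244915938
scene z0.102 47 t [0.0271 0.0363 0.0426] s [-0.0023  0.0399] 0.11470225211295337
scene z0.115 48 t [0.0303 0.0381 0.0439] s [0.0055 0.0391] 0.12735012609524876
scene z0.128 49 t [0.03   0.0388 0.049 ] s [0.0005 0.0399] 0.13986980301911078
scene z0.140 21 t [0.0276 0.0404 0.0518] s [0.0038 0.0394] 0.14899639441948964
```

View pics/s3.png

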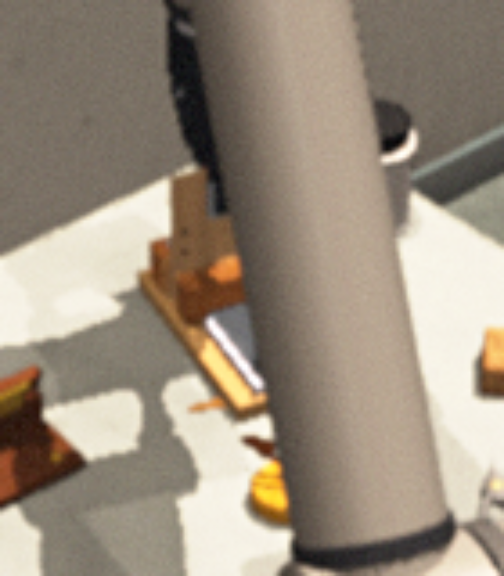

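s3 shows the board standing in the slot at (190,225) between cheek and jaw, top at z≈0.139 as expected for floor contact. Now release and retreat.

```bash
python3 -m creep '[[[0,0,0,0,0,0,0.25],[0,0,0,0,0,0,0.4],[0,0,0,0,0,0,0.7],[0,0,0,0,0,0,0.7],[0,0,-0.05,0,0,0,0.7],[0,0,-0.12,0,0,0,0.7],[0,0,-0.2,0,0,0,0.7],[0,0,-0.2,0,0,0,0.7]]]'
python3 - <<'E'
from plan import *
H=frame(-.26); d=H[:,1]; K=np.array([.468,-.1035,0])
row(K+[0,0,.2172],H); row(K+[0,0,.037],H)
p,W,c=cloud("top"); P=W.reshape(-1,3);cv2.imwrite("pics/t4.png",cv2.resize(p[150:310,310:450],None,fx=3.6,fy=3.6)[...,::-1])
O=np.array([.5448,-.1231]);e=np.array([-d[1],d[0]])
t=(P[:,:2]-O)@d[:2]; s=(P[:,:2]-O)@e; z=P[:,2]
for lo in np.arange(.065,.15,.0125):
    j=(abs(t-.04)<.04)&(abs(s)<.06)&(z>=lo)&(z<lo+.0125)
    if j.sum()>3: print("z%.3f"%lo,j.sum(),"t",np.percentile(t[j],[2,50,98]),"s",np.percentile(s[j],[1,99]),z[j].max())
E
```

```text
time_s: 7.22
tcp_pos: [0.5879, -0.1351, 0.2208]
orientation: [0.004, 0.793, 0.609, 0.002]
contact_force: [0.2, -0.1, -0.8]
gripper_width: 0.0596
finger_force: 0.0
row [-0.0009 -0.2067  0.0043] [ 0.0106  0.0021 -0.0023]
row [-0.0004 -0.2092  0.3046] [ 0.0106  0.0021 -0.0023]
z0.065 26 t [0.0064 0.0387 0.0684] s [-0.0419  0.0352] 0.0765914312061986
z0.077 14 t [0.0383 0.0386 0.0397] s [-0.0386  0.0341] 0.08950265324851303
z0.090 15 t [0.0383 0.0388 0.0395] s [-0.0349  0.035 ] 0.1009827941213548
z0.102 12 t [0.0383 0.0386 0.0391] s [-0.039   0.0358] 0.11458087980898557
z0.115 16 t [0.038  0.0388 0.0395] s [-0.0394  0.0348] 0.12735589906273193
z0.128 63 t [0.0386 0.0427 0.0482] s [-0.0398  0.036 ] 0.13992272236006387
z0.140 11 t [0.0386 0.041  0.0466] s [-0.0364  0.0336] 0.14352303327559945
```

View pics/t4.png

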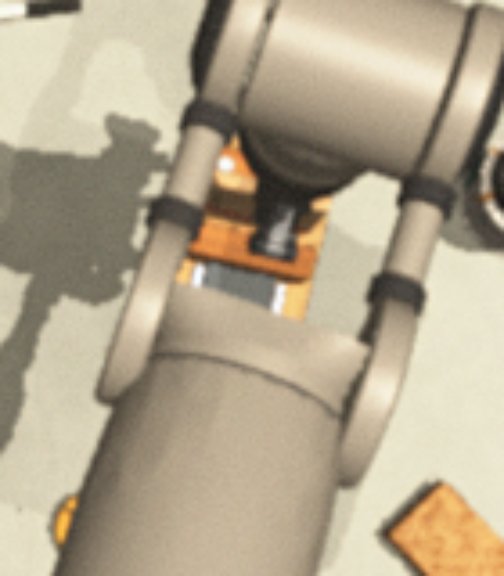

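The board stands alone, upright and centred (t4 shows mostly the arm, with jaw and cheek at (260,260)). Next is the knob.

```bash
python3 -m creep '[[[0,-0.1,0,0.0106,0.002,-0.002,1],[0,-0.207,0.004,0.0106,0.002,-0.002,1],[0,-0.207,0.004,0.0106,0.002,-0.002,1],[-0.0004,-0.209,0.1,0.0106,0.002,-0.002,1],[-0.0004,-0.209,0.19,0.0106,0.002,-0.002,1],[-0.0004,-0.209,0.25,0.0106,0.002,-0.002,1],[-0.0004,-0.209,0.3,0.0106,0.002,-0.002,1],[-0.0004,-0.209,0.3,0.0106,0.002,-0.002,1]]]'
```

```text
time_s: 8.28
tcp_pos: [0.4634, -0.1018, 0.034]
orientation: [-0.006, 0.793, 0.609, -0.004]
contact_force: [1.1, 0.0, 0.7]
gripper_width: 0.0852
finger_force: 0.0
```

```bash
python3 -m creep '[[[0,0,0,0,0,0,0.5],[0,0,0,0,0,0,0.3],[0,0,0,0,0,0,0.2],[0,0,0,0,0,0,0.2],[0,0,0,0,0,0,0.2]]]' 40; python3 -c "
from plan import *
row([.468,-.1035,.037],frame(-.26))"
```

```text
time_s: 8.9
tcp_pos: [0.4662, -0.1028, 0.0378]
orientation: [-0.002, 0.793, 0.609, -0.001]
contact_force: [1.2, -0.5, 6.1]
gripper_width: 0.0256
finger_force: 38.8
row [-0.0003  0.0032  0.0013] [-0.0057 -0.0004 -0.0004]
```

```bash
python3 -m creep '[[[0,0.006,0,0,0,0,0.2],[0,0.012,0,0,0,0,0.2],[0,0.016,0,0,0,0,0.2],[0,0.016,0,0,0,0,0.2]]]'
```

```text
time_s: 9.4
tcp_pos: [0.4747, -0.105, 0.0377]
orientation: [-0.003, 0.793, 0.609, -0.002]
contact_force: [-2.1, 0.9, 8.1]
gripper_width: 0.0261
finger_force: 39.1
```

```bash
python3 -m creep '[[[0,0.004,0,0,0,0,0.2],[0,0.008,0,0,0,0,0.2],[0,0.008,0,0,0,0,0.2]]]'
```

```text
time_s: 9.78
tcp_pos: [0.4793, -0.1062, 0.0377]
orientation: [-0.003, 0.793, 0.609, -0.002]
contact_force: [-1.7, 1.1, 9.5]
gripper_width: 0.0258
finger_force: 39.1
```

```bash
python3 -m creep '[[[0,0.003,0,0,0,0,0.2],[0,0.003,0,0,0,0,0.2]]]' | grep -E "tcp|contact"; python3 -m creep '[[[0,0.003,0,0,0,0,0.2],[0,0.003,0,0,0,0,0.2]]]' | grep -E "tcp|contact"
```

```text
tcp_pos: [0.4808, -0.1066, 0.0377]
contact_force: [-2.1, 0.1, 9.8]
tcp_pos: [0.4825, -0.1071, 0.0377]
contact_force: [-3.3, 0.9, 11.0]
```

```bash
python3 -m creep '[[[0,0.003,0,0,0,0,0.2],[0,0.003,0,0,0,0,0.2]]]' | grep -E "tcp|contact"
python3 - <<'E'
from plan import *
H=frame(-.26); d=H[:,1][:2]; e=np.array([-d[1],d[0]]); O=np.array([.5448,-.1231])
for n in("top","scene"):
    p,W,c=cloud(n);P=W.reshape(-1,3)
    t=(P[:,:2]-O)@d; s=(P[:,:2]-O)@e; z=P[:,2]
    for lo in np.arange(.052,.15,.0125):
        j=(t>(.033 if lo>.06 else -.01))&(t<.09)&(abs(s)<.06)&(z>=lo)&(z<lo+.0125)
        if j.sum()>3: print(n,"z%.3f"%lo,j.sum(),"t",np.percentile(t[j],[2,50,98]),"s",np.percentile(s[j],[1,99]),z[j].max())
E
```

```text
tcp_pos: [0.4836, -0.1073, 0.0377]
contact_force: [-5.9, 0.8, 12.1]
top z0.052 426 t [0.0247 0.0418 0.0783] s [-0.0439  0.043 ] 0.06443108720879054
top z0.065 29 t [0.0415 0.0424 0.0666] s [-0.0413  0.0364] 0.07669288942430352
top z0.077 27 t [0.0414 0.0424 0.0452] s [-0.0381  0.0387] 0.0891843665979608
top z0.090 28 t [0.0418 0.0425 0.0432] s [-0.0389  0.0373] 0.10155765946592821
top z0.102 24 t [0.0414 0.0423 0.0429] s [-0.0394  0.0362] 0.11405057132574603
top z0.115 33 t [0.0412 0.0422 0.0434] s [-0.0375  0.0369] 0.12685184655896364
top z0.127 140 t [0.0417 0.046  0.0519] s [-0.0397  0.0385] 0.13926519950388605
top z0.140 30 t [0.0434 0.0483 0.051 ] s [-0.0397  0.0367] 0.14436816505534056
scene z0.052 189 t [0.0119 0.0333 0.0741] s [-0.0116  0.0464] 0.06444454303944247
scene z0.065 62 t [0.0359 0.0422 0.0493] s [-0.0117  0.0406] 0.07680484469208271
scene z0.077 57 t [0.0367 0.0411 0.0488] s [-0.0083  0.0409] 0.08948941536567279
scene z0.090 59 t [0.0359 0.0414 0.0479] s [-0.0105  0.0411] 0.10198602473290241
scene z0.102 57 t [0.0364 0.0422 0.0479] s [-0.01    0.0407] 0.11410060681099599
scene z0.115 62 t [0.0356 0.0405 0.0487] s [-0.0071  0.0394] 0.12699946526033412
scene z0.127 78 t [0.0342 0.0424 0.0532] s [-0.0098  0.0406] 0.13927629737637093
scene z0.140 7 t [0.0343 0.042  0.0465] s [-0.0053  0.0417] 0.1464878251040166
```

```bash
python3 -m creep '[[[0,0.004,0,0,0,0,0.2],[0,0.004,0,0,0,0,0.2]]]' | grep -E "tcp|contact"; python3 -m creep '[[[0,0.004,0,0,0,0,0.2],[0,0.004,0,0,0,0,0.2]]]' | grep -E "tcp|contact"
```

```text
tcp_pos: [0.4835, -0.1073, 0.0376]
contact_force: [-13.7, 1.9, 19.9]
tcp_pos: [0.4834, -0.1072, 0.0373]
contact_force: [-20.8, 3.8, 25.1]
```

```bash
python3 -m creep '[[[0,-0.007,-0.002,0,0,0,0.2],[0,-0.007,-0.002,0,0,0,0.2],[0,-0.007,-0.002,0,0,0,0.45],[0,-0.007,-0.002,0,0,0,0.6],[0,-0.007,-0.002,0,0,0,0.6]]]'
```

```text
time_s: 11.75
tcp_pos: [0.4848, -0.1076, 0.0374]
orientation: [-0.003, 0.793, 0.609, -0.002]
contact_force: [0.2, -0.1, 0.4]
gripper_width: 0.0511
finger_force: 0.0
```

```bash
python3 -m creep '[[[0,-0.007,-0.04,0,0,0,0.7],[0,-0.007,-0.1,0,0,0,0.7],[0,-0.007,-0.2,0,0,0,0.7],[0,-0.2,-0.3,0,0,0,0.7],[0,-0.2,-0.3,0,0,0,0.7],[0,-0.2,-0.3,0,0,0,0.7]]]'
python3 - <<'E'
from plan import *
H=frame(-.26); d=H[:,1][:2]; e=np.array([-d[1],d[0]]); O=np.array([.5448,-.1231])
for n in("top","scene"):
    p,W,c=cloud(n);P=W.reshape(-1,3)
    t=(P[:,:2]-O)@d; s=(P[:,:2]-O)@e; z=P[:,2]
    for lo in np.arange(.052,.15,.0125):
        j=(t>(.033 if lo>.06 else -.01))&(t<.09)&(abs(s)<.06)&(z>=lo)&(z<lo+.0125)
        if j.sum()>3: print(n,"z%.3f"%lo,j.sum(),"t",np.percentile(t[j],[2,50,98]),"s",np.percentile(s[j],[1,99]),z[j].max())
    b=(t>.033)&(t<.046)&(abs(s)<.06)&(z>.07)&(z<.125);B=P[b]
    if b.sum()>20:
        vt=np.linalg.svd(B-B.mean(0))[2][2]; vt*=np.sign(vt[0]);print("n yaw",np.arctan2(vt[1],vt[0]),"tilt",vt[2])
    K=(np.abs(t+.065)<.03)&(abs(s)<.03)&(z>.068)&(z<.08); print("knob t,s",t[K].mean(),s[K].mean())
    cv2.imwrite(f"pics/{n}5.png",cv2.resize(p[150:310,300:440],None,fx=3.6,fy=3.6)[...,::-1])
E
```

```text
time_s: 12.5
tcp_pos: [0.3683, -0.0765, 0.2204]
orientation: [-0.002, 0.793, 0.609, -0.001]
contact_force: [0.8, -0.7, 0.4]
gripper_width: 0.0598
finger_force: 0.0
top z0.052 572 t [0.0177 0.0372 0.0775] s [-0.0439  0.0432] 0.06438126677805722
top z0.065 28 t [0.0417 0.0422 0.0533] s [-0.0363  0.035 ] 0.07669147743098925
top z0.077 30 t [0.0416 0.0422 0.0449] s [-0.0382  0.0387] 0.08836955551854486
top z0.090 24 t [0.0418 0.0424 0.0434] s [-0.039   0.0375] 0.10166134240419145
top z0.102 31 t [0.0412 0.0425 0.0433] s [-0.0394  0.0372] 0.11403628304912883
top z0.115 28 t [0.0415 0.0423 0.0431] s [-0.0333  0.0348] 0.12679329793643856
top z0.127 140 t [0.0417 0.0459 0.0522] s [-0.0398  0.0385] 0.1393987226119764
top z0.140 32 t [0.0414 0.0469 0.0508] s [-0.0396  0.0357] 0.1447910963637935
n yaw -0.25733454445405957 tilt -0.0011833896254916426
knob t,s -0.06313278037083865 -0.0009354120023081111
scene z0.052 263 t [0.0132 0.0313 0.0731] s [-0.0415  0.045 ] 0.06426883800794037
scene z0.065 96 t [0.0363 0.0414 0.0492] s [-0.0378  0.0403] 0.07699836467119725
scene z0.077 85 t [0.0355 0.0419 0.0485] s [-0.036   0.0419] 0.0893344964026388
scene z0.090 93 t [0.0348 0.0417 0.0477] s [-0.0377  0.0413] 0.1018351547601426
scene z0.102 89 t [0.0358 0.0417 0.0465] s [-0.0379  0.0411] 0.11419070199443149
scene z0.115 92 t [0.036  0.0415 0.0482] s [-0.0363  0.04  ] 0.1266346983789638
scene z0.127 117 t [0.0359 0.0415 0.0515] s [-0.0373  0.0394] 0.13948550659963566
scene z0.140 13 t [0.0395 0.0421 0.0453] s [-0.0192  0.0351] 0.14459938487732893
n yaw -0.2579984657427495 tilt 0.005207061179306566
knob t,s -0.06754417167537664 0.0011114022405295824
```

View pics/top5.png

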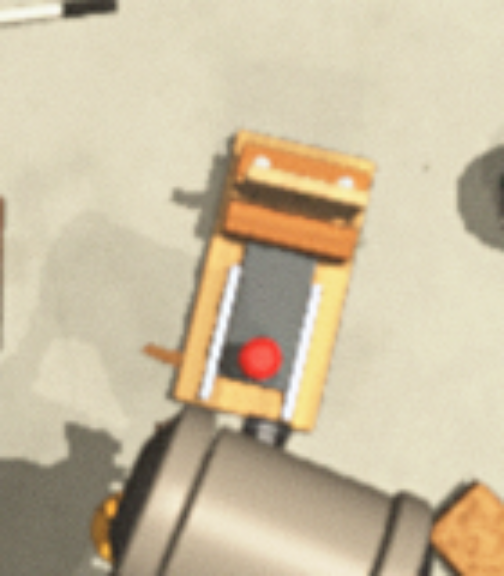

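top5 shows the board upright between jaw and cheek at (305,195), with the jaw shut on it and the knob at (261,357). Tilt is about 0, yaw matches the holder, and the gap is about 10 mm.

```bash
python3 -c "
from workcell import hand_in
print(hand_in())"
```

```text
the job is handed in; nothing more can be done
None
```

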